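# Set the register saddle of a block-printing table to the marked repeat stop

### The job

Set the register saddle on the guide rail for the next repeat: with a fingertip press down the plate in the saddle's middle to free its brake and, keeping it pressed, push the saddle along the rail until it butts against the marked stop, the one with the round clamp knob and the pointer. Then let the plate come up so that the brake holds the saddle there. Never force the saddle along with its brake on, and leave the printing blocks, pen, brush and jar lying where they are.

Things in the scene. Friction and masses are not known exactly. Their poses are not given: they have to be found in the camera images.
- guide_rail: Fixed aluminium guide rail of I section, 560 mm long with its end feet, 50 mm wide, top at 36 mm above the table, running left to right in front of the robot. Origin at the table under the rail's middle; its y axis runs along the rail, its x axis points away from the robot across the rail, z up. A flat steel rule lies along its far side.
- saddle (a joint): Position (m) of the saddle along the rail: the distance of its middle from the rail's middle, positive towards the rail's +y end. The saddle weighs 0.4 to 0.9 kg; freed, it slides against about 1 to 2 N and gives way easily; braked, it holds against about 12 N and stays where it is left.
- saddle_mid (a point): Point in the saddle's middle on the rail's centre line, 51.5 mm above the table. The saddle rides astride the rail: 84 mm long along the rail and 54 mm wide, two upright end blocks (each 16 mm along the rail, tops 66 mm above the table) with a 52 mm gap between them, and in that gap the press plate. A push against the inner face of either end block moves the saddle. A thin register tongue reaches out on its far side, to 85 mm from the centre line, at 9 to 18 mm height.
- plate_top (a point): Centre of the upper face of the press plate, a ribbed bare steel plate 52 mm across the rail and 48 mm along it, filling the gap between the end blocks; with the brake on its face is 53 mm above the table, 13 mm below the tops of the end blocks. It moves along with the saddle and goes down when pressed.
- brake (a joint): How far the press plate is pressed down (m): 0 up, brake on (a spring lifts it); 0.008 fully down on its stop. The brake is free from about 0.001 on; about 8 N begin to move the plate and about 11 to 12 N hold it fully down.
- marked_stop: The marked stop: a steel block clamped firmly on the rail, 30 mm along the rail, 54 mm wide, its top 59 mm above the table, with a black round clamp knob 28 mm across on top (to 79 mm) and a small pointer over the rule. It may be on either side of the saddle. Origin on the rail's centre line at table height, in the stop's middle; its axes are those of the rail. The saddle butts against it when their middles are 57 mm apart.
- marked_stop_mid (a point): Middle of the marked stop, 51.5 mm above the table.
- plain_stop: The other stop: a like block of the same size without knob and pointer, two bolt heads on top, clamped on the rail on the other side of the saddle. Not the goal.
- stripe_block: printing block with straight ribs, 170 x 80 x 45 mm, loose, origin under its centre
- leaf_block: leaf-shaped printing block, about 150 x 64 x 38 mm, loose, origin under its centre
- flower_block: small fan-flower printing block, 105 x 60 x 45 mm, loose, origin under its centre
- herringbone_block: large square printing block with herringbone rows, 160 x 130 x 50 mm, loose, origin under its centre
- fineliner: pen, 140 mm long, 11 mm thick, lying loose on the near side of the rail, origin under its centre
- dye_brush: wooden brush, 200 mm long, about 20 mm thick, lying loose, origin under its centre
- dye_jar: lidded glass jar, 72 mm across and 85 mm high, loose, origin under its centre

How it is judged:
By the outcome, as a careful person would: the job done as asked, in the order asked, and still so for the second after the job is handed in, with the robot touching nothing.
It also fails if it takes over 40 s, if anything falls off the work surface, if the arm or the gripper's body presses on something with over 40 N, if the wrist force passes 120 N, or if a joint passes its speed limit or range.

### The arm

A 6-joint arm with a two-finger parallel gripper is mounted at the origin on the work surface. World frame = base frame: x ahead of the robot, y to its left, z up, the work surface at z = 0. Lengths are in m, angles in rad, forces in N, time in s.
With the tool pointing down it reaches from about 0.35 to 0.775 m from the base axis. Payload 7.3 kg.
Tool frame: the origin (TCP) lies on the centre line of the jaws, within the pads' length; the fingertips stand 17 mm ahead of it and the grasp point (between the pads) lies 2 mm behind it (robot.tip_extent is the distance from the TCP to the fingertips, in m); z points along the fingers, y is the line along which they close (so a half turn about z gives the same grasp; the last joint's range is limited). The gripper opens to 92 mm and grips with 3 to 60 N. Pads are 19 mm wide; open, the fingers measure 130 mm over their backs; the gripper's body (75 mm by 190 mm) begins 47 mm behind the grasp point.
Start: joints at [1.148, 0.342, 1.524, -0, 1.275, -0.146], TCP at [0.143, 0.505, 0.244] pointing down, gripper open.
Joint ranges: [-2.53, 2.53], [-0.77, 2.02], [0.04, 2.7], [-1, 4.14], [0.28, 2.66], [-3.11, 3.11]. Speed limits (rad/s): [2.57, 2.57, 3.14, 3.14, 3.14, 3.14].

### API

Orientations are given as [roll, pitch, yaw] about the fixed x, y, z axes, in that order (R = Rz(yaw) Ry(pitch) Rx(roll)).
In Python, from cell import robot gives the robot as it stands.
- The arm moves only by the tool step_arm, never from a script. Its argument "motion" is a list of rows, each a list of 2 entries, a list of its own where there are three numbers: the shift along the tool's x, y, z in units of 60 mm (1.0 is 60 mm), then the turn about the tool's z in rad. In form: [[[x, y, z], spin], ...]. A call has 1 to 10 rows; each row is the pose to reach, as a shift and turn from the pose commanded when the call began, along the tool's axes at that moment; what a row does not reach only later rows make up. A row lasts 1/8 s, in which the tool goes at most 62.5 mm and 10.7 degrees, less where a joint would pass 70% of its speed; a pose out of reach is approached as far as the arm can. A call with a gripper value outside its range is refused whole. "hand" is the closure in counts, from 0 (fully open) to 255 (shut), set as the call begins (left out, the last holds). The fingers move at their own pace and stop on an object; "squeeze" is the grip in N (left out, the last holds). Time passes only in rows, so rows that repeat a pose let the fingers close. It gives the time, the measured TCP pose, the force, the opening and the grip force at its end, in the units of the state.
- robot.observe(): the state, without advancing time (a new reading comes with each control period).
- robot.read_camera(name): name is "side" or "top"; returns a dict with "pixels" (480x640x3 uint8, red, green, blue), "intrinsics" (3x3 intrinsics, pixels), "k1" (the pictures are not rectified: a ray, as slopes to the right and down, at radius r is drawn at 1 + k1 r^2 times it, then the intrinsics apply), "xyz" and "rotation" of the camera in the world. Camera axes: x right, y up, looking along -z (the intrinsics and any distortion apply to the point x, -y, -z); pixel columns grow to the right and rows downward; lengths in m; the calibration is good to about 2 mm. A picture is of the moment at which its call begins. There is no depth.
- robot.hand_in(): hands the job in; it is judged then, once.
The state is a dict: "time": time; "qpos": joint angles; "qvel": joint speeds; "joint_efforts": joint torques, N m; "tool_pos": TCP position; "tool_rot": TCP orientation; "contact_force": force on the tool from outside, world axes, zero at the start; "torque": the same for the moment, N m; "opening": finger opening in m; "grip_force": force on a finger pad.
Only numpy, scipy, OpenCV 4.12 (cv2) and the standard library are available. Lean on these libraries where they do the work, as an engineer would, in place of code of your own. Each camera call takes 0.05 s, during which the arm holds its last target. There are 200 camera calls.

## Working session

There is one attempt and no reset: what is moved stays moved. The work goes in short steps, Python scripts to look and compute and a tool call to move; the robot and the scene stay as the last step left them, time stands still between calls to the robot, and variables do not carry over. Pictures are saved under pics/ and viewed, at most 10 in all, crops included, and the job is handed in when it is done.

Besides the shell and the picture viewer there is one more tool, called after "Emit:" by a JSON object that holds its "method" and its "body", one argument or row to a line. step_arm: Moves the arm, as the interface text tells. Its arguments: {"type":"object","properties":{"motion":{"type":"array"},"hand":{"type":"number"},"squeeze":{"type":"number"}},"required":["motion"]}

```bash
mkdir -p pics; ls
python3 - <<'E'
from cell import robot
import cv2
for n in("top","side"):
    d=robot.read_camera(n); cv2.imwrite(f"pics/{n}0.png",d["pixels"][:,:,::-1]); print(n,d["intrinsics"],d["k1"],d["xyz"],d["rotation"])
print(robot.observe(), robot.tip_extent)
E
```

```text
pics
top [[454.96227188   0.         316.03092919]
 [  0.         454.96227188 241.88950535]
 [  0.           0.           1.        ]] -0.01401317034620465 [0.53761056 0.16808861 1.01047112] [ 0.05150711 -0.03335491 -1.54468283]
side [[529.48215251   0.         318.85719917]
 [  0.         529.48215251 242.66779191]
 [  0.           0.           1.        ]] -0.15777207025358697 [ 0.09448787 -0.76592391  0.83099994] [ 0.94662027  0.00197346 -0.4854884 ]
{'time': 0.1, 'qpos': array([ 1.14801337e+00,  3.42679082e-01,  1.52491399e+00, -2.51600134e-05,
        1.27541414e+00, -1.46015415e-01]), 'qvel': array([ 0.0018347 , -0.00262716, -0.00082325, -0.00121462,  0.00053758,
        0.0011022 ]), 'joint_efforts': array([ 8.45074501e-04, -4.32004845e+01, -2.44696194e+01,  7.18699931e-02,
        5.25336410e-02, -4.35420327e-05]), 'tool_pos': array([0.14330678, 0.50470748, 0.24310356]), 'tool_rot': array([-3.14018965e+00, -1.82010277e-04,  2.86483232e+00]), 'contact_force': array([ 0.93956557, -0.75376901, -1.0844918 ]), 'torque': array([-0.02336235,  0.00661603, -0.02296398]), 'grip_force': 0.0, 'opening': 0.09192206012759356} 0.017
```

View pics/top0.png

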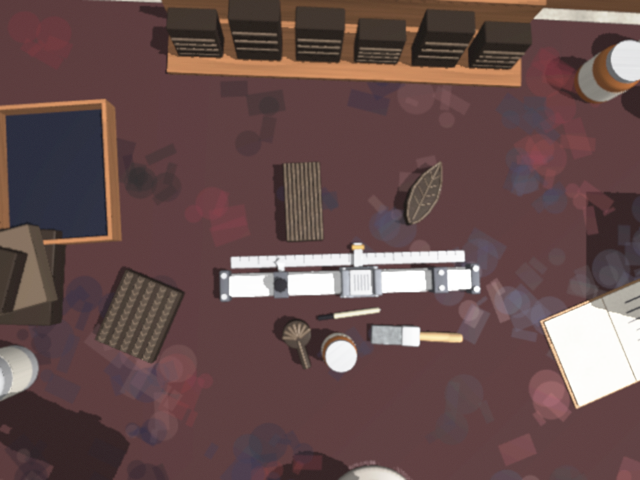

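View pics/side0.png

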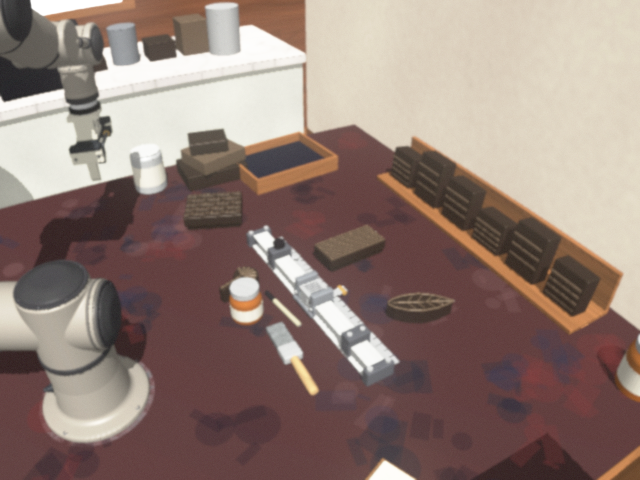

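The top view shows the rail from about (224,286) to (476,278). The knobbed marked stop is at (281,284), on the +y side. The saddle is at about (360,282) and the bolted plain stop at (441,280). The side view agrees: the knob is at (280,243) and the saddle near (315,291).

```bash
cat > h.py <<'E'
import numpy as np, cv2
from scipy.spatial.transform import Rotation as R
def ray(d,uv):
    K=np.array(d["intrinsics"]); q=(np.array(uv,float)-K[:2,2])/[K[0,0],K[1,1]]
    p=q.copy()
    for _ in range(20): p=q/(1+d["k1"]*(p@p))
    return np.array(d["xyz"]), R.from_euler("xyz",d["rotation"]).apply([p[0],-p[1],-1])
def plane(d,uv,z):
    o,v=ray(d,uv); return o+v*(z-o[2])/v[2]
def pix(d,P):
    c=R.from_euler("xyz",d["rotation"]).inv().apply(np.array(P)-d["xyz"]); s=np.array([c[0],-c[1]])/-c[2]
    K=np.array(d["intrinsics"]); return s*(1+d["k1"]*(s@s))*K[0,0]+K[:2,2]
E
python3 - <<'E'
from cell import robot
from h import *
t=robot.read_camera("top"); s=robot.read_camera("side")
def crop(d,x,y,w,h,n,f):
    cv2.imwrite(n,cv2.resize(d["pixels"][y:y+h,x:x+w,::-1],None,fx=f,fy=f,interpolation=cv2.INTER_CUBIC))
a=t["pixels"][235:305,210:490,::-1]; b=s["pixels"][220:390,240:400,::-1]
cv2.imwrite("pics/topc.png",cv2.resize(a,(784,196),interpolation=cv2.INTER_CUBIC))
cv2.imwrite("pics/sidec.png",cv2.resize(b,None,fx=3.5,fy=3.5,interpolation=cv2.INTER_CUBIC))
for n,uv,z in(("endL",(224,286),.036),("endR",(476,278.5),.036),("knob",(281,284),.079),("plate",(360,282.5),.053),("plain",(441,280),.059)): print(n,plane(t,uv,z).round(4))
for n,uv,z in(("knob",(280,241),.079),("saddle",(315,291),.053)): print("side",n,plane(s,uv,z).round(4))
E
```

```text
endL [0.4896 0.3298 0.036 ]
endR [ 0.519  -0.2118  0.036 ]
knob [0.4986 0.2074 0.079 ]
plate [0.5048 0.0426 0.053 ]
plain [ 0.5144 -0.1279  0.059 ]
side knob [0.4998 0.2089 0.079 ]
side saddle [0.5034 0.0308 0.053 ]
```

View pics/topc.png

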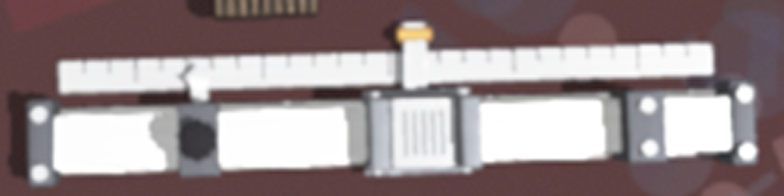

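View pics/sidec.png

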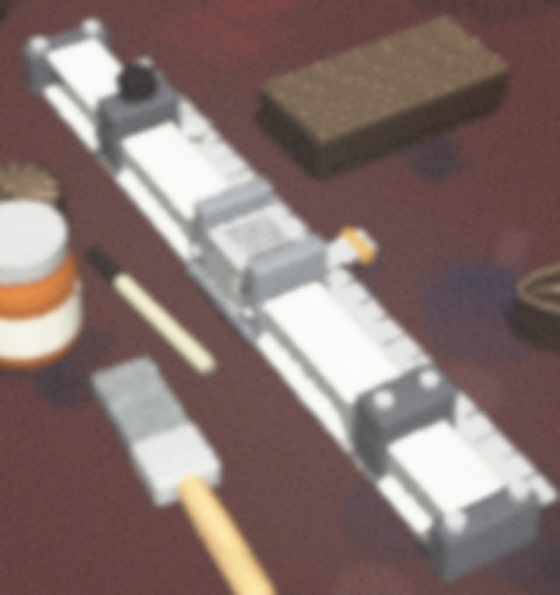

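Crop readings: the top view puts the saddle centre at about (361.2,282.9), the knob at (280.5,284.3) and the stop body at 280.7. The side view puts the plate centre at about (313.7,287.1). Next I'll work out the positions and the first move.

Run:
```python
from cell import robot
from h import *
t=robot.read_camera("top"); s=robot.read_camera("side")
p1=plane(t,(361.2,282.9),.053); p2=plane(s,(313.7,287.1),.053)
k1=plane(t,(280.5,284.3),.079);k2=plane(s,(279,242),.079)
e1=plane(t,(210+39/2.8,235+144/2.8),.04);e2=plane(t,(210+746/2.8,235+123/2.8),.04)
print("plate",p1,p2,"knob",k1,k2,"ends",e1,e2,"len",np.linalg.norm(e1-e2))
u=(e1-e2);u/=np.linalg.norm(u);yaw=np.arctan2(-u[0],u[1])
sm=p1; print("u",u,"yaw",yaw,"dist stop-saddle",(k1-p1)[:2]@u[:2],(k2-p2)[:2]@u[:2])
o=robot.observe(); tgt=(p1+p2)/2+u*.007; tgt[2]=.12
Rt=R.from_euler("xyz",o["tool_rot"]); print("tgt",tgt,"shift units",Rt.inv().apply(tgt-o["tool_pos"])/.06,"turn",-(yaw+np.pi/2-o["tool_rot"][2]))
```

```text
plate [0.50400292 0.04003099 0.053     ] [0.50696074 0.0440596  0.053     ] knob [0.49798156 0.20838739 0.079     ] [0.49590611 0.20625691 0.079     ] ends [0.48884437 0.32926767 0.04      ] [ 0.51814469 -0.21117067  0.04      ] len 0.5412320249634308
u [-0.05413634  0.99853355  0.        ] yaw 0.054162815220773555 dist stop-saddle 0.16843548388744378 0.16255791605365913
tgt [0.50510287 0.04903503 0.12      ] shift units [-7.87540416 -5.66072788  2.06040954] turn 1.2398711541884617
```

Emit:
{"method": "step_arm", "body": {
  "motion": [
    [[-1.6, -1.15, 0.2], 0.18],
    [[-2.4, -1.7, 0.4], 0.36],
    [[-3.2, -2.3, 0.6], 0.54],
    [[-4.0, -2.85, 0.8], 0.72],
    [[-4.8, -3.4, 1.0], 0.9],
    [[-5.5, -3.95, 1.2], 1.08],
    [[-6.3, -4.5, 1.4], 1.24],
    [[-7.1, -5.1, 1.6], 1.24],
    [[-7.88, -5.66, 1.8], 1.24],
    [[-7.88, -5.66, 2.0], 1.24]
  ],
  "hand": 255,
  "squeeze": 20
}}

```text
time: 1.55
tool_pos: [0.5076, 0.0464, 0.1235]
tool_rot: [3.139, 0.0, 1.622]
contact_force: [-0.1, 0.6, -0.1]
opening: 0.0009
grip_force: 0.0
```

Emit:
{"method": "step_arm", "body": {
  "motion": [
    [[0, 0, 0], 0],
    [[0, 0, 0], 0],
    [[0, 0, 0], 0]
  ]
}}

```text
time: 1.92
tool_pos: [0.5051, 0.0502, 0.1244]
tool_rot: [3.141, -0.0, 1.626]
contact_force: [0.9, 0.7, -0.2]
opening: 0.0005
grip_force: 0.0
```

Emit:
{"method": "step_arm", "body": {
  "motion": [
    [[0, 0, 0.3], 0],
    [[0, 0, 0.55], 0],
    [[0, 0, 0.55], 0]
  ]
}}

```text
time: 2.3
tool_pos: [0.5045, 0.0497, 0.0899]
tool_rot: [-3.139, -0.0, 1.626]
contact_force: [0.7, 0.7, 0.6]
opening: 0.0001
grip_force: 0.0
```

Run:
```python
from cell import robot
from h import *
t=robot.read_camera("top"); s=robot.read_camera("side")
a=t["pixels"][230:330,300:440,::-1]; b=s["pixels"][230:350,250:390,::-1]
cv2.imwrite("pics/c2.png",np.hstack([cv2.resize(a,(392,280),interpolation=2),cv2.resize(b,(408,350),interpolation=2)[:280]]))
o=robot.observe();print(o["tool_pos"],o["contact_force"])
tip=o["tool_pos"]-[0,0,.017]
print([(pix(s,tip)-[250,230])*2.914+[392,0]], (pix(t,tip)-[300,230])*2.8)
```

```text
[0.50554349 0.04945155 0.09098042] [0.4618144  0.0006181  0.25423996]
[array([572.53738391, 142.11197569])] [162.42995993 146.80195854]
```

View pics/c2.png

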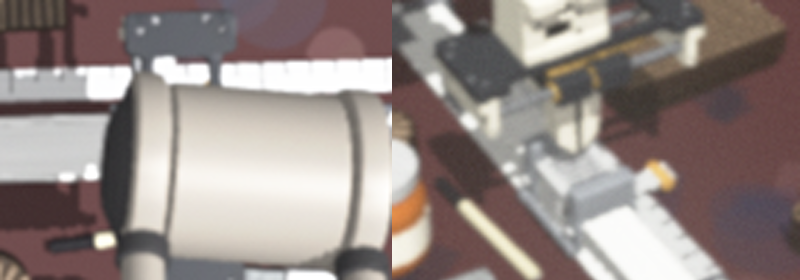

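The side view shows the closed fingertips at crop (572,150), over the plate and between the end blocks, which matches the projected tip. I'll descend gently.

Emit:
{"method": "step_arm", "body": {
  "motion": [
    [[0, 0, 0.2], 0],
    [[0, 0, 0.3], 0],
    [[0, 0, 0.35], 0],
    [[0, 0, 0.38], 0],
    [[0, 0, 0.38], 0]
  ]
}}

```text
time: 3.02
tool_pos: [0.5051, 0.0492, 0.0683]
tool_rot: [-3.141, -0.0, 1.625]
contact_force: [-3.2, 0.4, 7.5]
opening: 0.0003
grip_force: 3.9
```

Emit:
{"method": "step_arm", "body": {
  "motion": [
    [[0, 0, 0.05], 0],
    [[0, 0, 0.09], 0],
    [[0, 0, 0.11], 0],
    [[0, 0, 0.11], 0]
  ]
}}

```text
time: 3.52
tool_pos: [0.5051, 0.0492, 0.0622]
tool_rot: [-3.141, -0.0, 1.625]
contact_force: [-4.8, 0.2, 10.3]
opening: 0.0003
grip_force: 5.5
```

Emit:
{"method": "step_arm", "body": {
  "motion": [
    [[0.05, 0, 0], 0],
    [[0.1, 0, 0], 0],
    [[0.18, 0, 0], 0],
    [[0.28, 0, 0], 0],
    [[0.38, 0, 0], 0],
    [[0.5, 0, 0], 0],
    [[0.6, 0, 0], 0],
    [[0.6, 0, 0], 0]
  ]
}}

```text
time: 4.53
tool_pos: [0.5032, 0.0856, 0.0622]
tool_rot: [-3.141, -0.0, 1.625]
contact_force: [-4.1, 0.7, 11.4]
opening: 0.0002
grip_force: 5.4
```

Emit:
{"method": "step_arm", "body": {
  "motion": [
    [[0.1, 0, 0], 0],
    [[0.22, 0, 0], 0],
    [[0.36, 0, 0], 0],
    [[0.5, 0, 0], 0],
    [[0.64, 0, 0], 0],
    [[0.78, 0, 0], 0],
    [[0.88, 0, 0], 0],
    [[0.95, 0, 0], 0],
    [[0.98, 0, 0], 0],
    [[0.98, 0, 0], 0]
  ]
}}

```text
time: 5.78
tool_pos: [0.5, 0.144, 0.0622]
tool_rot: [-3.141, -0.0, 1.625]
contact_force: [-3.9, 0.5, 10.4]
opening: 0.0003
grip_force: 5.3
```

Run:
```python
from cell import robot
from h import *
t=robot.read_camera("top"); s=robot.read_camera("side")
a=t["pixels"][230:330,250:390,::-1]; b=s["pixels"][210:310,250:390,::-1]
cv2.imwrite("pics/c3.png",np.hstack([cv2.resize(a,(392,280),interpolation=2),cv2.resize(b,(392,280),interpolation=2)]))
o=robot.observe();print(o["tool_pos"],o["contact_force"])
```

```text
[0.49997071 0.14403027 0.06220898] [-4.20616961  0.73814562 11.19499907]
```

View pics/c3.png

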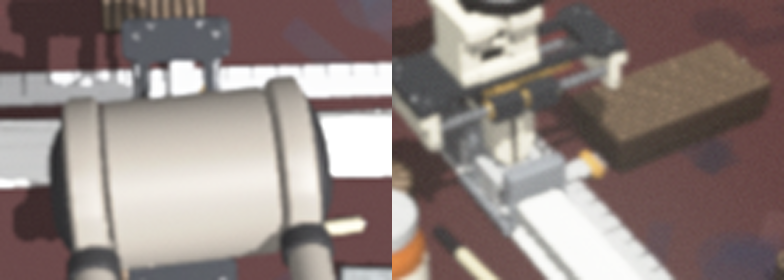

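The saddle is riding along: its yellow tongue tip is now at crop (595,162) in the side view, and the block is still clear of the finger. About 12–16 mm remain, plus the slack to the end block. I'll go slowly and watch fy.

Emit:
{"method": "step_arm", "body": {
  "motion": [
    [[0.04, 0, 0], 0],
    [[0.08, 0, 0], 0],
    [[0.12, 0, 0], 0],
    [[0.16, 0, 0], 0],
    [[0.18, 0, 0], 0],
    [[0.18, 0, 0], 0]
  ]
}}

```text
time: 6.62
tool_pos: [0.4994, 0.1547, 0.0622]
tool_rot: [-3.141, -0.0, 1.625]
contact_force: [-4.2, 0.0, 10.4]
opening: 0.0006
grip_force: 5.3
```

Emit:
{"method": "step_arm", "body": {
  "motion": [
    [[0.03, 0, 0], 0],
    [[0.06, 0, 0], 0],
    [[0.08, 0, 0], 0],
    [[0.08, 0, 0], 0]
  ]
}}

```text
time: 7.12
tool_pos: [0.4991, 0.1594, 0.0622]
tool_rot: [-3.141, -0.0, 1.625]
contact_force: [-4.2, -0.9, 10.5]
opening: 0.0002
grip_force: 5.3
```

Emit:
{"method": "step_arm", "body": {
  "motion": [
    [[0.02, 0, 0], 0],
    [[0.04, 0, 0], 0],
    [[0.06, 0, 0], 0],
    [[0.06, 0, 0], 0]
  ]
}}

```text
time: 7.62
tool_pos: [0.4991, 0.1619, 0.0622]
tool_rot: [-3.141, 0.002, 1.625]
contact_force: [-3.1, -6.6, 10.5]
opening: 0.0001
grip_force: 5.3
```

Emit:
{"method": "step_arm", "body": {
  "motion": [
    [[0.02, 0, 0], 0],
    [[0.04, 0, 0], 0],
    [[0.06, 0, 0], 0],
    [[0.06, 0, 0], 0]
  ]
}}

```text
time: 8.12
tool_pos: [0.4999, 0.1653, 0.0625]
tool_rot: [3.14, 0.002, 1.625]
contact_force: [-0.6, -7.9, 10.3]
opening: 0.0002
grip_force: 5.2
```

fy jumped to about −7 N and levelled off, so the saddle is butted and the tip is slipping on the plate. The position agrees: the expected saddle middle is at y≈0.151. I'll lift straight up so the push stays toward the stop as the brake sets.

Emit:
{"method": "step_arm", "body": {
  "motion": [
    [[0, 0, -0.04], 0],
    [[0, 0, -0.08], 0],
    [[0, 0, -0.12], 0],
    [[0, 0, -0.16], 0],
    [[0, 0, -0.3], 0],
    [[0, 0, -0.7], 0],
    [[0, 0, -1.3], 0],
    [[0, 0, -2.0], 0]
  ]
}}

```text
time: 9.12
tool_pos: [0.4986, 0.1667, 0.1822]
tool_rot: [-3.14, -0.0, 1.625]
contact_force: [0.8, 0.1, 0.0]
opening: 0.0003
grip_force: 0.0
```

Emit:
{"method": "step_arm", "body": {
  "motion": [
    [[-0.7, 0, -0.3], 0],
    [[-1.4, 0, -0.5], 0],
    [[-2.1, 0, -0.5], 0],
    [[-2.8, 0, -0.5], 0],
    [[-3.5, 0, -0.5], 0],
    [[-4.2, 0, -0.5], 0],
    [[-4.2, 0, -0.5], 0],
    [[-4.2, 0, -0.5], 0]
  ]
}}

```text
time: 10.12
tool_pos: [0.5125, -0.0845, 0.2113]
tool_rot: [-3.141, -0.001, 1.624]
contact_force: [0.1, -0.1, -0.6]
opening: 0.0006
grip_force: 0.0
```

Run:
```python
from cell import robot
from h import *
t=robot.read_camera("top"); s=robot.read_camera("side")
a=t["pixels"][230:330,230:370,::-1]; b=s["pixels"][210:310,240:380,::-1]
cv2.imwrite("pics/c4.png",np.hstack([cv2.resize(a,(392,280),interpolation=2),cv2.resize(b,(392,280),interpolation=2)]))
o=robot.observe();print(o["tool_pos"],o["contact_force"],o["time"])
```

```text
[ 0.51261717 -0.08393282  0.21137078] [0.31296611 0.44670162 0.07967711] 10.225
```

View pics/c4.png

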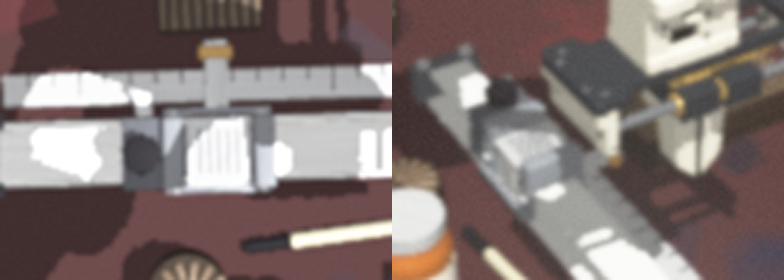

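The top crop shows the stop body spanning x≈124–163 and the saddle starting right at 163. Their centres are about 76 crop px apart, or 57 mm, so the saddle is butted. The arm is clear, and the blocks, pen, brush and jar were not touched.

```bash
python3 -c "
from cell import robot
print(robot.hand_in())"
```

```text
the job is handed in; nothing more can be done
None
```

The saddle is against the marked stop, with the middles about 57 mm apart in the last top view. I lifted the fingertip straight off the plate so the brake could set, moved the arm clear, and handed the job in at about 10 s; no verdict came back.

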